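# Put the tape measure back in the sliding-door case

### The arm

A 6-joint arm with a two-finger parallel gripper is mounted at the origin on a cart in front of the work surface, level with it; the furniture and walls round the work are solid. World frame = base frame: x ahead of the robot, y to its left, z up, the work surface at z = 0. Lengths are in m, angles in rad, forces in N, time in s.
With the tool pointing down it reaches from about 0.3 to 0.85 m from the base axis. Payload 4.2 kg.
Tool frame: the origin (TCP) lies on the centre line of the jaws, within the pads' length; the fingertips stand 8 mm ahead of it and the grasp point (between the pads) lies 11 mm behind it; z points along the fingers, y is the line along which they close (so a half turn about z gives the same grasp; the last joint's range is limited). The gripper opens to 91 mm and grips with 3 to 60 N. Pads are 32 mm wide; open, the fingers measure 118 mm over their backs; the gripper's body (76 mm by 178 mm) begins 60 mm behind the grasp point.
Start: joints at [-1.327, 0.32, 1.565, -0, 1.257, -0.02], TCP at [0.15, -0.555, 0.222] pointing down, gripper open.
Joint ranges: [-3.11, 3.11], [-0.84, 2.01], [0.21, 2.61], [-1.34, 4.49], [0.05, 2.63], [-2.56, 2.56]. Speed limits (rad/s): [2.57, 2.57, 3.14, 3.14, 3.14, 3.14].

### API

Orientations are given as a unit quaternion [x, y, z, w].
In Python, from rig import r gives the robot as it stands.
- The arm moves only by the tool servo_tool, never from a script. Its argument "targets" is a list of rows, each an object of numbers: "dx", "dy", "dz": the shift along the tool's x, y, z in m; "ax", "ay", "az": the turn, a rotation vector about the tool's x, y, z in degrees; "gripper": the opening, from 0 (shut) to 1 (fully open). In form: [{"dx": .., "dy": .., "dz": .., "ax": .., "ay": .., "az": .., "gripper": ..}, ...]. A call has 1 to 20 rows; each row is the pose to reach, as a shift and turn from the pose commanded when the call began, along the tool's axes at that moment; what a row does not reach only later rows make up. A row lasts 1/8 s, in which the tool goes at most 62.5 mm and 10.7 degrees, less where a joint would pass 70% of its speed; a pose out of reach is approached as far as the arm can. A call with a gripper value outside its range is refused whole. The fingers move at their own pace and stop on an object; the grip force is fixed at half the most. Time passes only in rows, so rows that repeat a pose let the fingers close. It gives the time, the measured TCP pose, the force, the opening and the grip force at its end, in the units of the state.
- r.observe(): the state, without advancing time (a new reading comes with each control period).
- r.grab_frame(name): name is "scene" or "top" or "wrist"; returns the picture (400x640x3 uint8, red, green, blue); there is no depth.
- r.get_calibration(name): a dict with "mtx" (3x3 intrinsics, pixels), "view" (4x4, takes a point from world to camera coordinates); the wrist camera has in their place "hand_eye" (4x4, takes a point from camera to tool coordinates, whose origin is the TCP and whose axes are the flange's). Camera axes: x right, y down, z forward; pixel columns grow to the right and rows downward; lengths in m; the calibration is good to about 2 mm. A picture is of the moment at which its call begins: read the wrist's pose just before it. get_calibration takes no time and is no camera call.
- r.finish_job(): hands the job in; it is judged then, once.
The state is a dict: "time_s": time; "joints": joint angles; "joint_velocities": joint speeds; "effort": joint torques, N m; "tcp_pos": TCP position; "tcp_rot": TCP orientation; "wrist_force": force on the tool from outside, world axes, zero at the start; "moment": the same for the moment, N m; "width": opening from 0.0 (shut) to 1.0 (fully open); "grip_force": force on a finger pad.
Only numpy, scipy, OpenCV 4.12 (cv2) and the standard library are available. Lean on these libraries where they do the work, as an engineer would, in place of code of your own. Each camera call takes 0.05 s, during which the arm holds its last target. There are 200 camera calls.

### The job

The yellow tape measure standing in front of the bench case belongs in the blue holder behind one of its two clear sliding doors. Slide the door that covers the holder across the other one, set the tape measure down upright in the holder's recess without dropping it, and slide that door fully shut again so that both doors are closed against the dust. Leave the jar of screws in the other compartment as it stands.

Things in the scene. Friction and masses are not known exactly. Their poses are not given: they have to be found in the camera images.
- case: plywood case fixed to the bench, 420 mm (its y) x 180 mm (x); origin mid-underside, x to the back, z up. A 78 mm high wall at y = 0 parts left (+y) and right (-y) compartments; inner floor at z = 8 mm. Its top rises 12 degrees towards +x: 94 mm high at the front, 132 mm at the back. In it two clear doors, 211 x 164 x 4 mm, slide along y and overlap 20 mm; open only one at a time
- upper_door (a joint): travel (m) of the upper door, which covers the left (+y) compartment: 0 shut, 0.147 fully open, sliding to the case's -y over the lower door. That bares a gap from y = 54 to 201 mm, x = -76 to 76 mm of the case. About 1.5 N of friction; stays where it is left. It cannot pass the lower door's handle
- lower_door (a joint): travel (m) of the lower door, which lies 8 mm deeper and covers the right (-y) compartment: 0 shut, 0.147 fully open, sliding to the case's +y beneath the upper door. That bares a gap from y = -201 to -54 mm, x = -76 to 76 mm of the case. About 1.5 N of friction; stays where it is left
- upper_door_pull (a point): handle of the upper (left) door: a black upright bar 14 mm wide (case x), 34 mm long (y), 24 mm tall on a 4 mm steel foot 26 x 34 mm. This point is the middle of the bar's top, 28 mm above the clear sheet (square to the slope) and 25 mm from the door's outer (+y) end. Before and behind it the sheet is free for 40 mm and more
- lower_door_pull (a point): handle of the lower (right) door: a black upright bar 14 mm wide (case x), 34 mm long (y), 24 mm tall on a 4 mm steel foot 26 x 34 mm. This point is the middle of the bar's top, 28 mm above the clear sheet (square to the slope) and 25 mm from the door's outer (-y) end. Before and behind it the sheet is free for 40 mm and more
- holder: blue block fixed in the left or right compartment, square to the case, 127 mm from the case's middle along y: 150 (x) x 126 (y) x 22 mm, origin mid-underside. Its top has a central recess with a yellow floor, 46 mm (x) x 86 mm (y), 16 mm deep, with a 3 mm chamfer; the recess floor is 6 mm above the origin
- tape_measure: yellow and black tape measure standing on its edge on the bench in front of the case (not the one lying far right): 38 mm wide (its x, grasp across it), 78 mm long (y, metal hook at the -y end), 67 mm high, about 0.23 kg; origin mid-underside. The solid body spans x -17 to 19 mm, y -27 to 39 mm. It fits the recess with its y along the holder's y, either way round
- screw_jar: clear jar of screws with a red lid, 66 mm across, 76 mm high, standing in the compartment without the holder; origin at the middle of its underside

How it is judged:
On the way, in this order (a step that is already met when the one before it is completed fails the run):
1. the door over the holder has been slid open, at least 90 mm (((y of holder in the frame of case above 0 m and value of joint upper_door above 0.09 m) or (y of holder in the frame of case below 0 m and value of joint lower_door above 0.09 m))), for 0.2 s.
2. the tape measure stands in the holder's recess (x of tape_measure in the frame of holder between -0.012 and 0.012 m and y of tape_measure in the frame of holder between -0.022 and 0.022 m and z of tape_measure in the frame of holder between 0.002 and 0.012 m and angle between tape_measure's own z axis and vertical below 0.15 rad), for 0.2 s.
At the end, for the whole second after the job is handed in: The tape measure stands upright (within 8 degrees) and at rest on the floor of the holder's recess (its underside 2 to 12 mm above the holder's underside, its origin within 12 mm of the holder's middle in x and 22 mm in y), and both doors are shut to within 9 mm of their stops (all of step 2 and linear speed of tape_measure below 0.02 m/s and value of joint each of upper_door, lower_door below 0.009 m); the robot touches nothing.
It fails at once if the jar of screws is moved by more than 25 mm or tipped (distance of screw_jar from where it was at the start of the episode above 0.025 m or angle between screw_jar's own z axis and vertical above 0.3 rad).
It fails at once if the tape measure is dropped (falls free of the fingers faster than 0.7 m/s, about 25 mm) (contact force between tape_measure and the fingers below 0.05 N and linear speed of tape_measure above 0.7 m/s).
It also fails if it takes over 51 s, if anything falls off the work surface, if the arm or the gripper's body presses on something with over 40 N, if the wrist force passes 120 N, or if a joint passes its speed limit or range.

## Working session

There is one attempt and no reset: what is moved stays moved. The work goes in short steps, Python scripts to look and compute and a tool call to move; the robot and the scene stay as the last step left them, time stands still between calls to the robot, and variables do not carry over. Pictures are saved under pics/ and viewed, at most 10 in all, crops included, and the job is handed in when it is done.

Besides the shell and the picture viewer there is one more tool, called after "Call:" as name(argument=value, ...) on one line, values as JSON. servo_tool: Moves the arm, as the interface text tells. Its arguments: {"type":"object","properties":{"targets":{"type":"array"}},"required":["targets"]}

```bash
mkdir -p pics; python3 - <<'E'
from rig import r
import cv2,numpy as np
np.set_printoptions(precision=4,suppress=True)
for n in ["scene","top"]:
    cv2.imwrite(f"pics/{n}0.png",r.grab_frame(n)[:,:,::-1]); c=r.get_calibration(n); print(n,c["mtx"],c["view"])
print(r.get_calibration("wrist")); print(r.observe())
E
```

```text
scene [[487.5034   0.     318.8403]
 [  0.     487.5034 203.09  ]
 [  0.       0.       1.    ]] [[ 0.5098 -0.8599 -0.026  -0.4775]
 [-0.3649 -0.1888 -0.9117  0.2004]
 [ 0.7791  0.4743 -0.41    0.7725]
 [ 0.      0.      0.      1.    ]]
top [[510.0524   0.     319.1262]
 [  0.     510.0524 193.355 ]
 [  0.       0.       1.    ]] [[-0.0285 -0.9995 -0.0151 -0.2585]
 [-0.9943  0.0299 -0.102   0.4784]
 [ 0.1024  0.0121 -0.9947  1.0068]
 [ 0.      0.      0.      1.    ]]
{'mtx': array([[360.3423,   0.    , 315.8539],
       [  0.    , 360.3423, 195.5263],
       [  0.    ,   0.    ,   1.    ]]), 'hand_eye': array([[ 0.0004, -0.9695, -0.2452,  0.069 ],
       [ 1.    ,  0.    ,  0.0014,  0.0006],
       [-0.0014, -0.2452,  0.9695, -0.1626],
       [ 0.    ,  0.    ,  0.    ,  1.    ]])}
{'time_s': 0.1, 'joints': array([-1.327 ,  0.3202,  1.5656, -0.    ,  1.2574, -0.02  ]), 'joint_velocities': array([-0.0001,  0.0003, -0.005 , -0.0009, -0.0001, -0.0013]), 'effort': array([  0.0005, -41.3333, -23.251 ,   0.0729,   0.0422,  -0.0001]), 'tcp_pos': array([ 0.1498, -0.5547,  0.2212]), 'tcp_rot': array([ 0.9913,  0.1315, -0.0001, -0.0008]), 'wrist_force': array([ 0.2565, -0.5221,  0.1824]), 'moment': array([-0.0046,  0.0002,  0.0104]), 'grip_force': 0.0, 'width': 1.0010484514611675}
```

View pics/scene0.png

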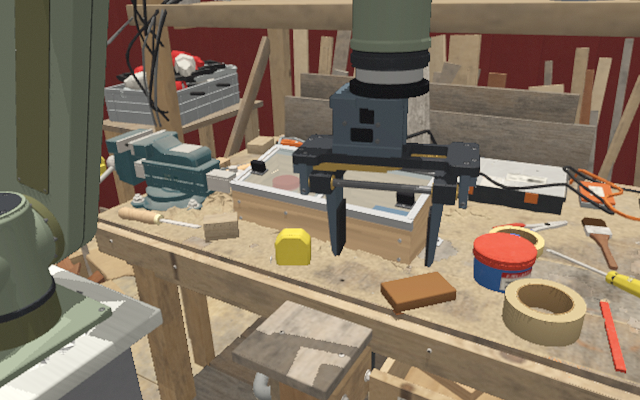

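View pics/top0.png

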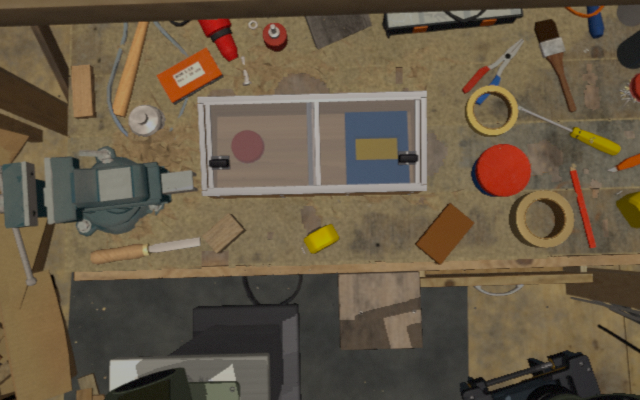

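The top view shows the holder (blue/yellow, ~(378,148)) in the right (-y) compartment, so the lower door must move; its handle is at (408,158). The jar (248,146) is on the left and the tape is at (322,238).

```bash
cat > h.py <<'E'
from rig import r
import cv2,numpy as np
from scipy.spatial.transform import Rotation as R
np.set_printoptions(precision=4,suppress=True)
def cam(n):
    c=r.get_calibration(n)
    if n=="wrist":
        s=r.observe(); T=np.eye(4); T[:3,:3]=R.from_quat(s["tcp_rot"]).as_matrix(); T[:3,3]=s["tcp_pos"]
        W=T@c["hand_eye"]
    else: W=np.linalg.inv(c["view"])
    return c["mtx"],W
def ray(c,uv):
    K,W=c; d=W[:3,:3]@np.linalg.solve(K,[uv[0],uv[1],1.]); return W[:3,3],d
def onz(c,uv,z):
    o,d=ray(c,uv); return o+d*(z-o[2])/d[2]
def proj(c,p):
    K,W=c; q=K@(np.linalg.inv(W)@np.r_[p,1])[:3]; return q[:2]/q[2]
def two(c1,u1,c2,u2):
    (o1,d1),(o2,d2)=ray(c1,u1),ray(c2,u2)
    s=np.linalg.lstsq(np.c_[d1,-d2],o2-o1,rcond=None)[0]; a,b=o1+s[0]*d1,o2+s[1]*d2
    return (a+b)/2,np.linalg.norm(a-b)
def blobs(m,amin=60):
    cs,_=cv2.findContours(m.astype(np.uint8),0,2); return sorted([c for c in cs if cv2.contourArea(c)>amin],key=cv2.contourArea)[::-1]
E
python3 - <<'E'
from h import *
im=cv2.imread("pics/top0.png"); hsv=cv2.cvtColor(im,cv2.COLOR_BGR2HSV); c=cam("top")
w=(hsv[...,1]<45)&(hsv[...,2]>150); w[:85]=0;w[205:]=0;w[:,:190]=0;w[:,440:]=0
b=blobs(w)[0]; h=cv2.convexHull(b); q=cv2.approxPolyDP(h,6,True)[:,0]; print("frame",q)
y=cv2.inRange(hsv,(22,150,100),(35,255,255))>0
for k in blobs(y): 
    (x,yy),_,_=cv2.minAreaRect(k)
    if 290<x<350: print("tape",cv2.minAreaRect(k),k.reshape(-1,2)[::3].tolist(),onz(c,(x,yy),.06))
bl=cv2.inRange(hsv,(95,60,40),(125,255,255))>0
for k in blobs(bl): print("blue",cv2.boundingRect(k))
d=(hsv[...,2]<45); d[:140]=0;d[175:]=0;d[:,:205]=0;d[:,425:]=0
for k in blobs(d,30): print("dark",cv2.minAreaRect(k))
for p in q: print(p,onz(c,p,.094),onz(c,p,.132))
cv2.imwrite("pics/crop1.png",cv2.resize(im[85:260,190:440],None,fx=3.2,fy=3.2,interpolation=cv2.INTER_CUBIC))
E
```

```text
frame [[426  91]
 [425 190]
 [203 194]
 [198  97]]
tape ((321.00146484375, 238.28041076660156), (19.44702911376953, 33.28329086303711), 60.64224624633789) [[329, 224], [325, 226], [320, 228], [317, 230], [313, 232], [310, 234], [305, 237], [306, 244], [307, 247], [310, 251], [312, 253], [316, 252], [322, 248], [326, 246], [329, 244], [332, 243], [335, 241], [338, 235], [336, 232], [334, 228], [331, 224]] [ 0.3797 -0.274   0.06  ]
blue (345, 111, 64, 73)
blue (589, 13, 15, 25)
blue (471, 162, 18, 33)
dark ((219.0, 163.0), (8.0, 18.0), 90.0)
dark ((407.0, 158.0), (8.0, 18.0), 90.0)
[426  91] [ 0.6536 -0.483   0.094 ] [ 0.6421 -0.475   0.132 ]
[425 190] [ 0.4636 -0.4716  0.094 ] [ 0.4597 -0.4642  0.132 ]
[203 194] [ 0.4686 -0.0546  0.094 ] [ 0.4645 -0.0638  0.132 ]
[198  97] [ 0.6563 -0.0459  0.094 ] [ 0.6447 -0.0555  0.132 ]
```

View pics/crop1.png

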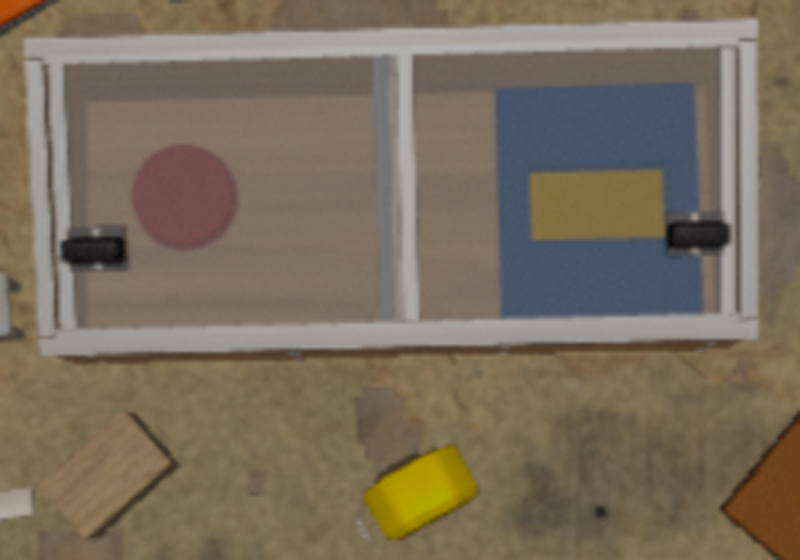

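The frame corners give case centre ≈ (0.555, -0.264) and yaw ≈ -0.5°. The tape is at ≈ (0.38, -0.27), turned about 30° with its hook to the left. I'll move above the lower door's handle for a wrist look.

Call:
servo_tool(targets=[{"dx": 0.411,"dy": -0.008,"dz": -0.02,"az": -74.4,"gripper": 0.6},{"dx": 0.411,"dy": -0.008,"dz": -0.02,"az": -74.4,"gripper": 0.6},{"dx": 0.411,"dy": -0.008,"dz": -0.02,"az": -74.4,"gripper": 0.6},{"dx": 0.411,"dy": -0.008,"dz": -0.02,"az": -74.4,"gripper": 0.6},{"dx": 0.411,"dy": -0.008,"dz": -0.02,"az": -74.4,"gripper": 0.6},{"dx": 0.411,"dy": -0.008,"dz": -0.02,"az": -74.4,"gripper": 0.6},{"dx": 0.411,"dy": -0.008,"dz": -0.02,"az": -74.4,"gripper": 0.6},{"dx": 0.411,"dy": -0.008,"dz": -0.02,"az": -74.4,"gripper": 0.6},{"dx": 0.411,"dy": -0.008,"dz": -0.02,"az": -74.4,"gripper": 0.6},{"dx": 0.411,"dy": -0.008,"dz": -0.02,"az": -74.4,"gripper": 0.6},{"dx": 0.411,"dy": -0.008,"dz": -0.02,"az": -74.4,"gripper": 0.6}])

```text
validation failed for argument at $.ta...
```

```bash
python3 - <<'E'
from h import *
c=cam("wrist"); im=r.grab_frame("wrist")[:,:,::-1]; cv2.imwrite("pics/w1.png",im)
s=r.observe(); print(s["time_s"],s["tcp_pos"],R.from_quat(s["tcp_rot"]).as_matrix(),s["joints"],s["width"])
t=cam("top"); a=(407,158)
for z in (.12,.13,.14):
    p=onz(t,a,z); print(p,proj(c,p))
E
```

```text
0.15 [ 0.1499 -0.5548  0.2213] [[ 0.9654  0.2607 -0.0003]
 [ 0.2607 -0.9654  0.0012]
 [ 0.     -0.0013 -1.    ]] [-1.327   0.3201  1.5654  0.      1.2574 -0.02  ] 0.9985003373715797
[ 0.5209 -0.4365  0.12  ] [ 279.2456 -566.6974]
[ 0.5192 -0.4349  0.13  ] [ 272.8574 -601.6307]
[ 0.5176 -0.4333  0.14  ] [ 265.7113 -640.7085]
```

View pics/w1.png

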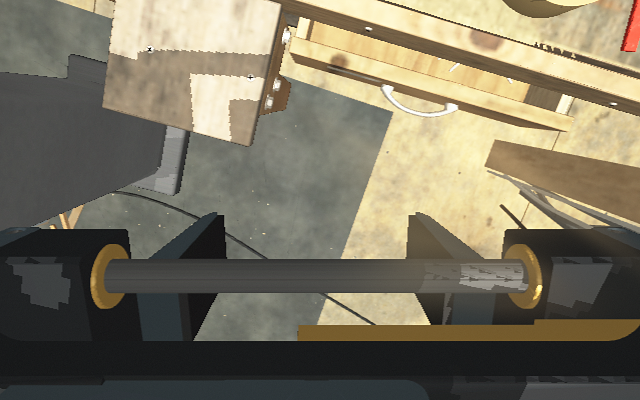

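The call was refused and the arm has not moved. This picture only shows the floor and bench edge, with the fingers at rows 215-340. I'll try again with every key filled in.

Call:
servo_tool(targets=[{"dx": 0.385,"dy": 0.011,"dz": -0.023,"ax": 0,"ay": 0,"az": -74.4,"gripper": 0.6},{"dx": 0.385,"dy": 0.011,"dz": -0.023,"ax": 0,"ay": 0,"az": -74.4,"gripper": 0.6},{"dx": 0.385,"dy": 0.011,"dz": -0.023,"ax": 0,"ay": 0,"az": -74.4,"gripper": 0.6},{"dx": 0.385,"dy": 0.011,"dz": -0.023,"ax": 0,"ay": 0,"az": -74.4,"gripper": 0.6},{"dx": 0.385,"dy": 0.011,"dz": -0.023,"ax": 0,"ay": 0,"az": -74.4,"gripper": 0.6},{"dx": 0.385,"dy": 0.011,"dz": -0.023,"ax": 0,"ay": 0,"az": -74.4,"gripper": 0.6},{"dx": 0.385,"dy": 0.011,"dz": -0.023,"ax": 0,"ay": 0,"az": -74.4,"gripper": 0.6},{"dx": 0.385,"dy": 0.011,"dz": -0.023,"ax": 0,"ay": 0,"az": -74.4,"gripper": 0.6},{"dx": 0.385,"dy": 0.011,"dz": -0.023,"ax": 0,"ay": 0,"az": -74.4,"gripper": 0.6},{"dx": 0.385,"dy": 0.011,"dz": -0.023,"ax": 0,"ay": 0,"az": -74.4,"gripper": 0.6}])

```text
time_s: 1.4
tcp_pos: [0.5233, -0.4659, 0.2452]
tcp_rot: [0.711, 0.703, -0.0, -0.0]
wrist_force: [0.7, 0.6, -0.2]
width: 0.603
grip_force: 0.0
```

```bash
python3 - <<'E'
from h import *
c=cam("wrist"); im=r.grab_frame("wrist")[:,:,::-1]; cv2.imwrite("pics/w2.png",im)
s=r.observe(); print(s["time_s"],s["tcp_pos"],R.from_quat(s["tcp_rot"]).as_matrix(),s["joints"])
t=cam("top"); a=(407,158)
for z in (.12,.13,.14):
    p=onz(t,a,z); print(p,proj(c,p))
E
```

```text
1.45 [ 0.5234 -0.4659  0.2453] [[ 0.0109  0.9999 -0.    ]
 [ 0.9999 -0.0109 -0.0002]
 [-0.0002 -0.     -1.    ]] [-0.7436  0.5142  1.1953 -0.0002  1.4319 -0.7327]
[ 0.5209 -0.4365  0.12  ] [311.8431 154.0536]
[ 0.5192 -0.4349  0.13  ] [309.5117 153.7193]
[ 0.5176 -0.4333  0.14  ] [307.0049 153.3598]
```

View pics/w2.png

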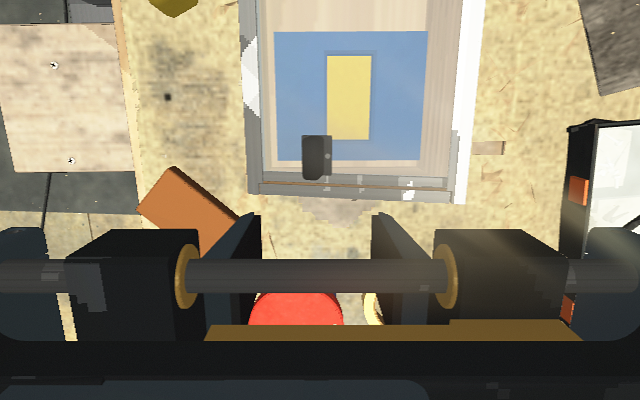

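The wrist view shows the handle bar at about cols 302-331, rows 135-182. The blue holder spans (273-427, 31-160) and its yellow recess floor (327-371, 55-140). Next I'll pin down the numbers.

```bash
python3 - <<'E'
from h import *
K=cam("wrist"); im=cv2.imread("pics/w2.png"); hsv=cv2.cvtColor(im,cv2.COLOR_BGR2HSV)
print("row158",im[158,295:340].max(1)); print("col312",im[128:190,312].max(1)); print("col306",im[128:190,306].max(1))
roi=np.zeros(im.shape[:2],bool); roi[20:170,260:440]=1
b=((hsv[...,0]>95)&(hsv[...,0]<125)&(hsv[...,1]>60)&roi)
k=blobs(b)[0]; q=cv2.minAreaRect(k); print(q); 
for z in (.030,): print("blue c",onz(K,q[0],z),[onz(K,p,z)[:2] for p in cv2.boxPoints(q)])
y=((hsv[...,0]>15)&(hsv[...,0]<35)&(hsv[...,1]>90)&roi); y[:48]=0;y[146:]=0;y[:,:318]=0;y[:,380:]=0
q=cv2.minAreaRect(blobs(y)[0]); print(q,onz(K,q[0],.014),[onz(K,p,.014)[:2] for p in cv2.boxPoints(q)])
# scene handle
s=cv2.imread("pics/scene0.png"); cv2.imwrite("pics/crop2.png",np.hstack([cv2.resize(im[120:195,285:345],None,fx=6,fy=6,interpolation=0),cv2.resize(s[170:245,380:440],None,fx=6,fy=6,interpolation=0)]))
E
```

```text
row158 [183 182 181 180 181 185 148  81  64  69  69  71  68  69  71  71  72  73
  71  73  74  73  72  72  75  75  75  74  79  90  92 112 130 128 105  91
 110 171 187 185 185 183 184 184 183]
col312 [190 190 192 190 190 192 199  88  61  63  63  66  67  68  69  70  68  70
  71  71  71  73  72  73  74  72  73  73  73  74  73  72  70  71  71  72
  70  70  68  68  67  67  64  64  65  64  61  61  60  59  58  51 114 146
 143 148 159 119 138 137 138 139]
col306 [191 191 193 191 191 192 201  73  82  69  62  64  64  64  64  67  68  65
  68  69  69  69  70  70  69  70  71  69  69  69  71  69  69  67  67  67
  68  65  65  64  64  63  62  61  61  60  59  56  56  56  53  49 145 143
 131 157 155 121 141 137 138 139]
((350.5, 95.0), (128.0, 153.0), 90.0)
blue c [ 0.5598 -0.3894  0.03  ] [array([ 0.4849, -0.3289]), array([ 0.6332, -0.3304]), array([ 0.6414, -0.4554]), array([ 0.48  , -0.4536])]
((349.0, 97.0), (82.0, 42.0), 90.0) [ 0.5598 -0.3911  0.014 ] [array([ 0.5377, -0.3503]), array([ 0.5809, -0.3507]), array([ 0.5831, -0.4342]), array([ 0.5376, -0.4337])]
```

View pics/crop2.png

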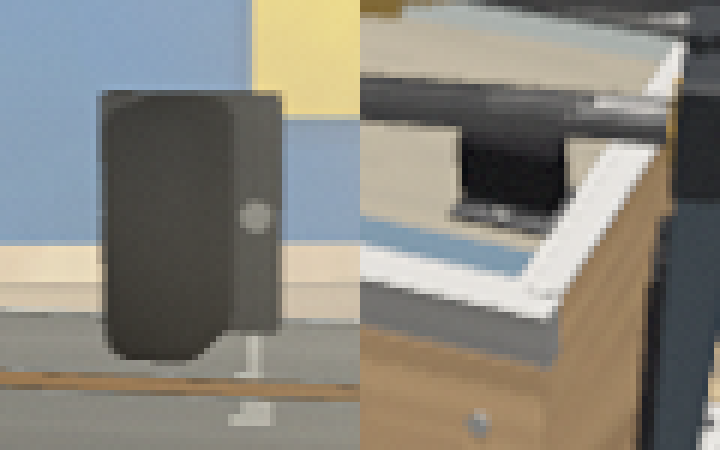

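```bash
python3 - <<'E'
from h import *
K=cam("wrist"); t=cam("top"); im=cv2.imread("pics/top0.png"); hsv=cv2.cvtColor(im,cv2.COLOR_BGR2HSV)
for z in (.11,.12,.125,.13): print(z,"w front/-y edge",onz(K,(302.5,180),z)[:2],"top blob c",onz(t,(407.5,158.3),z)[:2])
b=cv2.inRange(hsv,(95,60,40),(125,255,255)); b[:,:335]=0;b[:,415:]=0;b[:100]=0;b[190:]=0
q=cv2.minAreaRect(blobs(b)[0]); print(q,onz(t,q[0],.03))
y=cv2.inRange(hsv,(15,110,60),(35,255,255)); y[:,:350]=0;y[:,402:]=0;y[:135]=0;y[165:]=0
q=cv2.minAreaRect(blobs(y)[0]); print(q,[onz(t,p,.014)[:2] for p in cv2.boxPoints(q)],onz(t,q[0],.014))
print("row158",im[158,390:425].max(1)); print("col407",im[148:168,407].max(1))
# frame corners in wrist
print("frame front edge row100",im[100,0:1].max())
w=cv2.imread("pics/w2.png"); print(w[100,235:265].max(1), w[100,425:480].max(1)); 
for u in (242,474): print(onz(K,(u,100),.094),onz(K,(u,100),.132))
E
```

```text
0.11 w front/-y edge [ 0.5127 -0.4598] top blob c [ 0.522  -0.4391]
0.12 w front/-y edge [ 0.5131 -0.4577] top blob c [ 0.5203 -0.4374]
0.125 w front/-y edge [ 0.5133 -0.4567] top blob c [ 0.5195 -0.4366]
0.13 w front/-y edge [ 0.5135 -0.4556] top blob c [ 0.5187 -0.4358]
((376.5575256347656, 147.06787109375), (71.02815246582031, 61.58735656738281), 88.40885925292969) [ 0.5603 -0.391   0.03  ]
((376.5, 148.5), (19.0, 41.0), 90.0) [array([ 0.5815, -0.3512]), array([ 0.5788, -0.4353]), array([ 0.5394, -0.4335]), array([ 0.542 , -0.3498])] [ 0.5604 -0.3925  0.014 ]
row158 [122 122 121 122 122 122 121  97  42  10  26  40  42  44  44  43  41  42
  41  41  39  39  38  38  38  35  34  58 119 139  91 126 164 167 166]
col407 [103 104 105 122 148 138  67  32  48  46  42  37  31  32  80 132 106 103
 101 103]
frame front edge row100 58
[234 238 237 234 230 229 229 228 246 249 248 248 249 249 249 249 250 243
 236 236 237 238 239 244 180 162 185 186 198 201] [208 207 208 203 203 205 212 210 208 207 204 202 208 210 206 204 206 211
 213 210 208 208 207 210 211 208 207 203 196 244 255 255 255 255 255 255
 254 253 253 253 253 253 253 253 253 253 253 253 254 255 241 225 230 235
 238]
[ 0.4626 -0.3939  0.094 ] [ 0.47   -0.3943  0.132 ]
[ 0.6579 -0.3959  0.094 ] [ 0.6418 -0.3961  0.132 ]
```

Both views agree: holder centre ≈ (0.560, -0.391), handle top ≈ (0.520, -0.440, ~0.121). Next is a grip square to the slope.

Call:
servo_tool(targets=[{"dx": 0.026,"dy": -0.012,"dz": 0.05,"ax": -10,"ay": 0,"az": 0,"gripper": 0.4},{"dx": 0.026,"dy": -0.011,"dz": 0.09,"ax": -12,"ay": 0,"az": 0,"gripper": 0.4},{"dx": 0.026,"dy": -0.011,"dz": 0.09,"ax": -12,"ay": 0,"az": 0,"gripper": 0.4},{"dx": 0.026,"dy": -0.011,"dz": 0.09,"ax": -12,"ay": 0,"az": 0,"gripper": 0.4},{"dx": 0.026,"dy": -0.006,"dz": 0.111,"ax": -12,"ay": 0,"az": 0,"gripper": 0.4},{"dx": 0.026,"dy": -0.002,"dz": 0.132,"ax": -12,"ay": 0,"az": 0,"gripper": 0.4},{"dx": 0.026,"dy": -0.002,"dz": 0.132,"ax": -12,"ay": 0,"az": 0,"gripper": 0.4}])

```text
time_s: 2.33
tcp_pos: [0.5243, -0.4403, 0.114]
tcp_rot: [0.706, 0.7, 0.074, 0.075]
wrist_force: [1.5, 0.3, -0.4]
width: 0.402
grip_force: 0.0
```

Call:
servo_tool(targets=[{"dx": 0,"dy": -0.001,"dz": 0,"ax": 0,"ay": 0,"az": 0,"gripper": 0.4},{"dx": 0,"dy": -0.001,"dz": 0,"ax": 0,"ay": 0,"az": 0,"gripper": 0.1},{"dx": 0,"dy": -0.001,"dz": 0,"ax": 0,"ay": 0,"az": 0,"gripper": 0},{"dx": 0,"dy": -0.001,"dz": 0,"ax": 0,"ay": 0,"az": 0,"gripper": 0},{"dx": 0,"dy": -0.001,"dz": 0,"ax": 0,"ay": 0,"az": 0,"gripper": 0}])

```text
time_s: 2.95
tcp_pos: [0.5212, -0.4396, 0.1133]
tcp_rot: [0.706, 0.7, 0.073, 0.074]
wrist_force: [-4.7, 0.7, 4.1]
width: 0.148
grip_force: 30.0
```

The bar is gripped (13.5 mm). Now I'll slide the door open.

Call:
servo_tool(targets=[{"dx": 0.01,"dy": 0,"dz": 0,"ax": 0,"ay": 0,"az": 0,"gripper": 0},{"dx": 0.035,"dy": 0,"dz": 0,"ax": 0,"ay": 0,"az": 0,"gripper": 0},{"dx": 0.065,"dy": 0,"dz": 0,"ax": 0,"ay": 0,"az": 0,"gripper": 0},{"dx": 0.095,"dy": 0,"dz": 0,"ax": 0,"ay": 0,"az": 0,"gripper": 0},{"dx": 0.12,"dy": 0,"dz": 0,"ax": 0,"ay": 0,"az": 0,"gripper": 0},{"dx": 0.138,"dy": 0,"dz": 0,"ax": 0,"ay": 0,"az": 0,"gripper": 0},{"dx": 0.144,"dy": 0,"dz": 0,"ax": 0,"ay": 0,"az": 0,"gripper": 0},{"dx": 0.144,"dy": 0,"dz": 0,"ax": 0,"ay": 0,"az": 0,"gripper": 0}])

```text
time_s: 3.95
tcp_pos: [0.5222, -0.2942, 0.1133]
tcp_rot: [0.706, 0.701, 0.074, 0.073]
wrist_force: [-5.9, 2.5, 7.5]
width: 0.151
grip_force: 30.0
```

Call:
servo_tool(targets=[{"dx": 0,"dy": 0,"dz": 0,"ax": 0,"ay": 0,"az": 0,"gripper": 0.4},{"dx": 0,"dy": 0,"dz": 0,"ax": 0,"ay": 0,"az": 0,"gripper": 0.4},{"dx": 0,"dy": 0,"dz": 0,"ax": 0,"ay": 0,"az": 0,"gripper": 0.4},{"dx": 0,"dy": 0,"dz": -0.04,"ax": 0,"ay": 0,"az": 0,"gripper": 0.4},{"dx": 0,"dy": 0,"dz": -0.1,"ax": 2,"ay": 0,"az": 0,"gripper": 0.7},{"dx": 0,"dy": -0.05,"dz": -0.12,"ax": 12,"ay": 0,"az": 0,"gripper": 0.8},{"dx": 0,"dy": -0.1,"dz": -0.13,"ax": 12,"ay": 0,"az": 0,"gripper": 0.8},{"dx": 0,"dy": -0.1,"dz": -0.13,"ax": 12,"ay": 0,"az": 0,"gripper": 0.8},{"dx": 0,"dy": -0.1,"dz": -0.13,"ax": 12,"ay": 0,"az": 0,"gripper": 0.8}])

```text
time_s: 5.08
tcp_pos: [0.3986, -0.2945, 0.2193]
tcp_rot: [0.71, 0.704, 0.0, 0.001]
wrist_force: [0.3, -0.1, 0.8]
width: 0.798
grip_force: 0.0
```

Call:
servo_tool(targets=[{"dx": 0,"dy": 0,"dz": 0,"ax": 0,"ay": 0,"az": -30,"gripper": 0.8},{"dx": 0,"dy": 0,"dz": 0,"ax": 0,"ay": 0,"az": -30,"gripper": 0.8},{"dx": 0,"dy": 0,"dz": 0,"ax": 0,"ay": 0,"az": -30,"gripper": 0.8},{"dx": 0,"dy": 0,"dz": 0,"ax": 0,"ay": 0,"az": -30,"gripper": 0.8},{"dx": 0,"dy": 0,"dz": 0,"ax": 0,"ay": 0,"az": -30,"gripper": 0.8}])

```text
time_s: 5.7
tcp_pos: [0.3987, -0.2943, 0.2189]
tcp_rot: [0.504, 0.863, 0.0, 0.0]
wrist_force: [0.0, 0.5, -0.1]
width: 0.799
grip_force: 0.0
```

```bash
python3 - <<'E'
from h import *
K=cam("wrist"); im=r.grab_frame("wrist")[:,:,::-1].copy(); t=cam("top"); tp=r.grab_frame("top")[:,:,::-1]; cv2.imwrite("pics/top3.png",tp)
s=r.observe(); print(s["time_s"],s["tcp_pos"],R.from_quat(s["tcp_rot"]).as_matrix(),s["joints"])
hsv=cv2.cvtColor(im,cv2.COLOR_BGR2HSV); y=cv2.inRange(hsv,(22,150,80),(35,255,255))
for k in blobs(y>0,300)[:3]:
    q=cv2.minAreaRect(k); print(q,onz(K,q[0],.067)); print([onz(K,p,.067)[:2] for p in cv2.boxPoints(q)])
cv2.imwrite("pics/w3.png",np.vstack([im[60:300],tp[80:280]]))
E
```

```text
5.8 [ 0.3984 -0.2943  0.219 ] [[-0.4917  0.8708  0.0001]
 [ 0.8708  0.4917  0.    ]
 [-0.      0.0001 -1.    ]] [-0.6594  0.1963  1.7439  0.0001  1.2013 -1.1735]
((308.4999694824219, 149.5), (38.99999237060547, 70.99998474121094), 0.0) [ 0.3786 -0.2718  0.067 ]
[array([ 0.3788, -0.308 ]), array([ 0.3494, -0.2535]), array([ 0.3783, -0.2372]), array([ 0.4092, -0.2909])]
((389.0, 308.5), (31.0, 36.0), 90.0) [ 0.5231 -0.369   0.067 ]
[array([ 0.4989, -0.3633]), array([ 0.5292, -0.3462]), array([ 0.5478, -0.3748]), array([ 0.5167, -0.3923])]
```

View pics/w3.png

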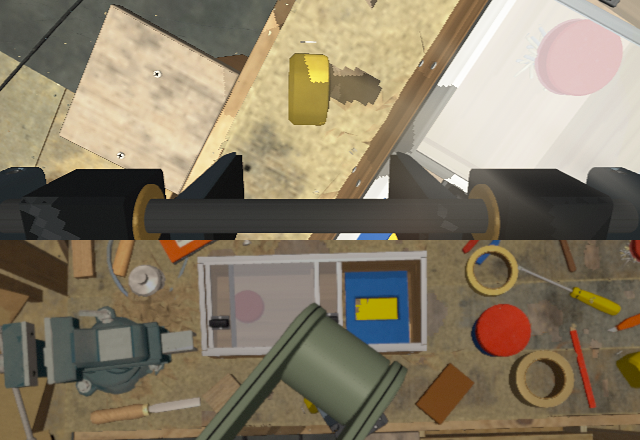

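The tape lies square to the tool at cols 289-328, rows 114-185 of the full frame, with its hook at the top. The door stands open with the recess clear in the top view. Now I'll grasp the tape near its top.

Call:
servo_tool(targets=[{"dx": 0.027,"dy": -0.006,"dz": 0.03,"ax": 0,"ay": 0,"az": 0,"gripper": 0.8},{"dx": 0.027,"dy": -0.006,"dz": 0.08,"ax": 0,"ay": 0,"az": 0,"gripper": 0.8},{"dx": 0.027,"dy": -0.006,"dz": 0.13,"ax": 0,"ay": 0,"az": 0,"gripper": 0.8},{"dx": 0.027,"dy": -0.006,"dz": 0.16,"ax": 0,"ay": 0,"az": 0,"gripper": 0.8},{"dx": 0.027,"dy": -0.006,"dz": 0.167,"ax": 0,"ay": 0,"az": 0,"gripper": 0.8},{"dx": 0.027,"dy": -0.006,"dz": 0.167,"ax": 0,"ay": 0,"az": 0,"gripper": 0.8},{"dx": 0.027,"dy": -0.006,"dz": 0.167,"ax": 0,"ay": 0,"az": 0,"gripper": 0.5},{"dx": 0.027,"dy": -0.006,"dz": 0.167,"ax": 0,"ay": 0,"az": 0,"gripper": 0.2},{"dx": 0.027,"dy": -0.006,"dz": 0.167,"ax": 0,"ay": 0,"az": 0,"gripper": 0},{"dx": 0.027,"dy": -0.006,"dz": 0.167,"ax": 0,"ay": 0,"az": 0,"gripper": 0},{"dx": 0.027,"dy": -0.006,"dz": 0.167,"ax": 0,"ay": 0,"az": 0,"gripper": 0},{"dx": 0.027,"dy": -0.006,"dz": 0.167,"ax": 0,"ay": 0,"az": 0,"gripper": 0}])

```text
time_s: 7.3
tcp_pos: [0.3796, -0.2739, 0.0524]
tcp_rot: [0.504, 0.864, -0.0, 0.0]
wrist_force: [-1.1, -0.0, 4.2]
width: 0.396
grip_force: 29.7
```

Gripped at 36 mm, the solid body. I'll lift it and carry it over the holder.

Call:
servo_tool(targets=[{"dx": 0,"dy": 0,"dz": -0.03,"ax": 0,"ay": 0,"az": 0,"gripper": 0},{"dx": 0,"dy": 0,"dz": -0.08,"ax": 0,"ay": 0,"az": 0,"gripper": 0},{"dx": 0,"dy": 0,"dz": -0.13,"ax": 0,"ay": 0,"az": 0,"gripper": 0},{"dx": 0,"dy": 0,"dz": -0.17,"ax": 0,"ay": 0,"az": 0,"gripper": 0},{"dx": -0.04,"dy": 0.02,"dz": -0.18,"ax": 0,"ay": 0,"az": 7,"gripper": 0},{"dx": -0.09,"dy": 0.045,"dz": -0.18,"ax": 0,"ay": 0,"az": 14,"gripper": 0},{"dx": -0.14,"dy": 0.07,"dz": -0.18,"ax": 0,"ay": 0,"az": 22,"gripper": 0},{"dx": -0.18,"dy": 0.09,"dz": -0.18,"ax": 0,"ay": 0,"az": 28,"gripper": 0},{"dx": -0.195,"dy": 0.096,"dz": -0.18,"ax": 0,"ay": 0,"az": 30,"gripper": 0},{"dx": -0.195,"dy": 0.096,"dz": -0.18,"ax": 0,"ay": 0,"az": 30,"gripper": 0},{"dx": -0.195,"dy": 0.096,"dz": -0.18,"ax": 0,"ay": 0,"az": 30,"gripper": 0}])

```text
time_s: 8.68
tcp_pos: [0.5583, -0.3954, 0.2314]
tcp_rot: [0.71, 0.704, -0.0, -0.001]
wrist_force: [-0.2, -0.5, -3.6]
width: 0.399
grip_force: 29.7
```

```bash
python3 - <<'E'
from h import *
K=cam("wrist"); im=r.grab_frame("wrist")[:,:,::-1].copy()
s=r.observe(); print(s["time_s"],s["tcp_pos"],R.from_quat(s["tcp_rot"]).as_matrix(),s["width"])
M=R.from_quat(s["tcp_rot"]).as_matrix()
# expected recess corners at z=.030 with holder (.560,-.391), yaw -.009
for (a,b) in ((-.023,.043),(.023,.043),(.023,-.043),(-.023,-.043)):
    print("recess corner px",proj(K,[.560+a+.009*b,-.391+b-.009*a,.03]))
cv2.imwrite("pics/w4.png",im)
E
```

```text
8.725 [ 0.5583 -0.3954  0.2319] [[ 0.0081  1.     -0.0011]
 [ 1.     -0.0081  0.0009]
 [ 0.0009 -0.0011 -1.    ]] 0.39401669222123475
recess corner px [294.1961 125.6921]
recess corner px [340.4942 125.7578]
recess corner px [339.0099 208.875 ]
recess corner px [295.2921 208.81  ]
```

View pics/w4.png

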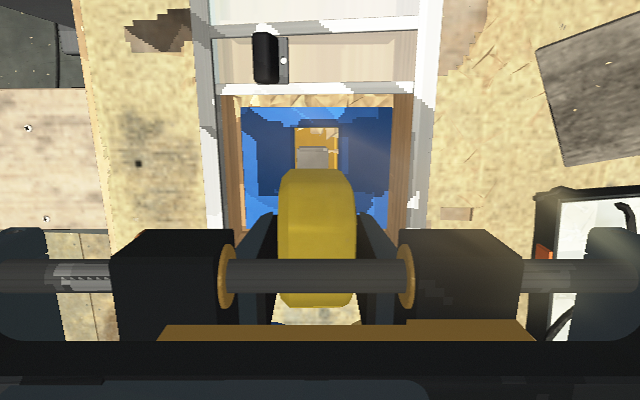

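The recess mouth is at cols 294-340 and its top edge at row ~127, as predicted; the hook is centred at col ~318. Now I'll lower into the recess, slowing at the chamfer.

Call:
servo_tool(targets=[{"dx": -0.0015,"dy": 0.0005,"dz": 0.04,"ax": 0,"ay": 0,"az": 0,"gripper": 0},{"dx": -0.0015,"dy": 0.0005,"dz": 0.09,"ax": 0,"ay": 0,"az": 0,"gripper": 0},{"dx": -0.0015,"dy": 0.0005,"dz": 0.125,"ax": 0,"ay": 0,"az": 0,"gripper": 0},{"dx": -0.0015,"dy": 0.0005,"dz": 0.14,"ax": 0,"ay": 0,"az": 0,"gripper": 0},{"dx": -0.0015,"dy": 0.0005,"dz": 0.14,"ax": 0,"ay": 0,"az": 0,"gripper": 0},{"dx": -0.0015,"dy": 0.0005,"dz": 0.147,"ax": 0,"ay": 0,"az": 0,"gripper": 0},{"dx": -0.0015,"dy": 0.0005,"dz": 0.153,"ax": 0,"ay": 0,"az": 0,"gripper": 0},{"dx": -0.0015,"dy": 0.0005,"dz": 0.155,"ax": 0,"ay": 0,"az": 0,"gripper": 0},{"dx": -0.0015,"dy": 0.0005,"dz": 0.155,"ax": 0,"ay": 0,"az": 0,"gripper": 0}])

```text
time_s: 9.85
tcp_pos: [0.5597, -0.3977, 0.0772]
tcp_rot: [0.71, 0.704, -0.0, 0.0]
wrist_force: [-0.2, 0.0, -3.3]
width: 0.393
grip_force: 29.7
```

Call:
servo_tool(targets=[{"dx": 0,"dy": 0,"dz": 0.004,"ax": 0,"ay": 0,"az": 0,"gripper": 0},{"dx": 0,"dy": 0,"dz": 0.008,"ax": 0,"ay": 0,"az": 0,"gripper": 0},{"dx": 0,"dy": 0,"dz": 0.01,"ax": 0,"ay": 0,"az": 0,"gripper": 0},{"dx": 0,"dy": 0,"dz": 0.0105,"ax": 0,"ay": 0,"az": 0,"gripper": 0},{"dx": 0,"dy": 0,"dz": 0.0105,"ax": 0,"ay": 0,"az": 0,"gripper": 0}])

```text
time_s: 10.48
tcp_pos: [0.5597, -0.3977, 0.0667]
tcp_rot: [0.71, 0.704, -0.0, 0.0]
wrist_force: [0.3, -0.2, -2.8]
width: 0.4
grip_force: 29.7
```

Not quite touching, with less than 1 mm left. I'll release gently and rise.

Call:
servo_tool(targets=[{"dx": 0,"dy": 0,"dz": 0.001,"ax": 0,"ay": 0,"az": 0,"gripper": 0.4},{"dx": 0,"dy": 0,"dz": 0.001,"ax": 0,"ay": 0,"az": 0,"gripper": 0.5},{"dx": 0,"dy": 0,"dz": 0.001,"ax": 0,"ay": 0,"az": 0,"gripper": 0.65},{"dx": 0,"dy": 0,"dz": 0.001,"ax": 0,"ay": 0,"az": 0,"gripper": 0.65},{"dx": 0,"dy": 0,"dz": 0.001,"ax": 0,"ay": 0,"az": 0,"gripper": 0.65},{"dx": 0,"dy": 0,"dz": -0.02,"ax": 0,"ay": 0,"az": 0,"gripper": 0.65},{"dx": 0,"dy": 0,"dz": -0.05,"ax": 0,"ay": 0,"az": 0,"gripper": 0.65},{"dx": 0,"dy": 0,"dz": -0.1,"ax": 0,"ay": 0,"az": 0,"gripper": 0.5},{"dx": 0,"dy": 0,"dz": -0.15,"ax": 0,"ay": 0,"az": 0,"gripper": 0.4},{"dx": 0,"dy": 0,"dz": -0.15,"ax": 0,"ay": 0,"az": 0,"gripper": 0.4}])

```text
time_s: 11.72
tcp_pos: [0.5616, -0.3991, 0.2222]
tcp_rot: [0.71, 0.704, 0.001, 0.005]
wrist_force: [0.2, 0.5, -0.8]
width: 0.403
grip_force: 0.0
```

```bash
python3 - <<'E'
from h import *
K=cam("wrist"); im=r.grab_frame("wrist")[:,:,::-1].copy()
s=r.observe(); print(s["time_s"],s["tcp_pos"],R.from_quat(s["tcp_rot"]).as_matrix(),s["width"])
print("predicted handle top px",proj(K,[.5212,-.2945,.121]))
cv2.imwrite("pics/w5.png",im)
E
```

```text
11.775 [ 0.5604 -0.3982  0.219 ] [[ 0.0085  1.      0.0039]
 [ 1.     -0.0085 -0.0029]
 [-0.0029  0.0039 -1.    ]] 0.39551921728136974
predicted handle top px [253.3232  48.4896]
```

View pics/w5.png

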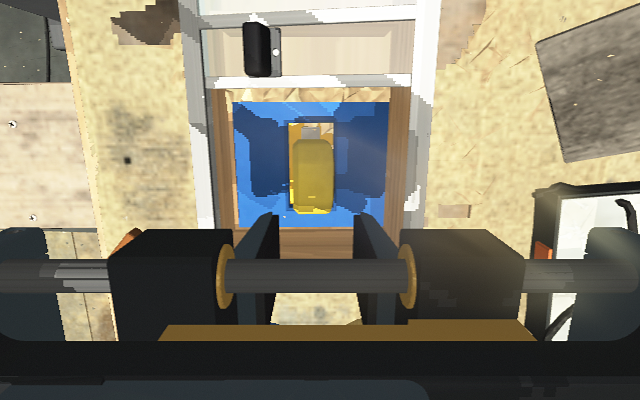

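The tape stands upright inside the recess (cols 290-334, rows 123-213) and the handle is at (263,48), where it was left. Next I'll re-grip the handle and shut the door.

Call:
servo_tool(targets=[{"dx": 0.05,"dy": -0.025,"dz": 0,"ax": -6,"ay": 0,"az": 0,"gripper": 0.4},{"dx": 0.1,"dy": -0.048,"dz": 0.02,"ax": -12,"ay": 0,"az": 0,"gripper": 0.4},{"dx": 0.103,"dy": -0.048,"dz": 0.06,"ax": -12,"ay": 0,"az": 0,"gripper": 0.4},{"dx": 0.103,"dy": -0.048,"dz": 0.06,"ax": -12,"ay": 0,"az": 0,"gripper": 0.4},{"dx": 0.103,"dy": -0.048,"dz": 0.06,"ax": -12,"ay": 0,"az": 0,"gripper": 0.4},{"dx": 0.103,"dy": -0.043,"dz": 0.082,"ax": -12,"ay": 0,"az": 0,"gripper": 0.4},{"dx": 0.103,"dy": -0.039,"dz": 0.103,"ax": -12,"ay": 0,"az": 0,"gripper": 0.4},{"dx": 0.103,"dy": -0.039,"dz": 0.103,"ax": -12,"ay": 0,"az": 0,"gripper": 0.4},{"dx": 0.103,"dy": -0.039,"dz": 0.103,"ax": -12,"ay": 0,"az": 0,"gripper": 0.4}])

```text
time_s: 12.9
tcp_pos: [0.5228, -0.2953, 0.115]
tcp_rot: [0.706, 0.7, 0.074, 0.076]
wrist_force: [-0.2, 0.5, 0.5]
width: 0.399
grip_force: 0.0
```

Call:
servo_tool(targets=[{"dx": 0,"dy": -0.001,"dz": 0.001,"ax": 0,"ay": 0,"az": 0,"gripper": 0.2},{"dx": 0,"dy": -0.001,"dz": 0.001,"ax": 0,"ay": 0,"az": 0,"gripper": 0},{"dx": 0,"dy": -0.001,"dz": 0.001,"ax": 0,"ay": 0,"az": 0,"gripper": 0},{"dx": 0,"dy": -0.001,"dz": 0.001,"ax": 0,"ay": 0,"az": 0,"gripper": 0},{"dx": -0.01,"dy": -0.001,"dz": 0.001,"ax": 0,"ay": 0,"az": 0,"gripper": 0},{"dx": -0.035,"dy": -0.001,"dz": 0.001,"ax": 0,"ay": 0,"az": 0,"gripper": 0},{"dx": -0.065,"dy": -0.001,"dz": 0.001,"ax": 0,"ay": 0,"az": 0,"gripper": 0},{"dx": -0.095,"dy": -0.001,"dz": 0.001,"ax": 0,"ay": 0,"az": 0,"gripper": 0},{"dx": -0.12,"dy": -0.001,"dz": 0.001,"ax": 0,"ay": 0,"az": 0,"gripper": 0},{"dx": -0.136,"dy": -0.001,"dz": 0.001,"ax": 0,"ay": 0,"az": 0,"gripper": 0},{"dx": -0.143,"dy": -0.001,"dz": 0.001,"ax": 0,"ay": 0,"az": 0,"gripper": 0},{"dx": -0.143,"dy": -0.001,"dz": 0.001,"ax": 0,"ay": 0,"az": 0,"gripper": 0}])

```text
time_s: 14.4
tcp_pos: [0.5211, -0.4387, 0.1133]
tcp_rot: [0.706, 0.7, 0.074, 0.076]
wrist_force: [5.4, -1.6, 0.5]
width: 0.152
grip_force: 30.0
```

Call:
servo_tool(targets=[{"dx": -0.001,"dy": 0,"dz": 0,"ax": 0,"ay": 0,"az": 0,"gripper": 0},{"dx": -0.002,"dy": 0,"dz": 0,"ax": 0,"ay": 0,"az": 0,"gripper": 0},{"dx": -0.002,"dy": 0,"dz": 0,"ax": 0,"ay": 0,"az": 0,"gripper": 0.4},{"dx": -0.002,"dy": 0,"dz": 0,"ax": 0,"ay": 0,"az": 0,"gripper": 0.4},{"dx": -0.002,"dy": 0,"dz": 0,"ax": 0,"ay": 0,"az": 0,"gripper": 0.4},{"dx": -0.002,"dy": 0,"dz": -0.04,"ax": 0,"ay": 0,"az": 0,"gripper": 0.4},{"dx": -0.002,"dy": 0,"dz": -0.1,"ax": 0,"ay": 0,"az": 0,"gripper": 0.4},{"dx": -0.05,"dy": -0.06,"dz": -0.12,"ax": 6,"ay": 0,"az": 0,"gripper": 0.4},{"dx": -0.1,"dy": -0.12,"dz": -0.13,"ax": 12,"ay": 0,"az": 0,"gripper": 0.4},{"dx": -0.13,"dy": -0.17,"dz": -0.14,"ax": 12,"ay": 0,"az": 0,"gripper": 0.4},{"dx": -0.13,"dy": -0.2,"dz": -0.14,"ax": 12,"ay": 0,"az": 0,"gripper": 0.4},{"dx": -0.13,"dy": -0.2,"dz": -0.14,"ax": 12,"ay": 0,"az": 0,"gripper": 0.4},{"dx": -0.13,"dy": -0.2,"dz": -0.14,"ax": 12,"ay": 0,"az": 0,"gripper": 0.4}])

```text
time_s: 16.02
tcp_pos: [0.2939, -0.5653, 0.2078]
tcp_rot: [0.71, 0.704, 0.0, 0.0]
wrist_force: [0.4, 0.3, -0.1]
width: 0.402
grip_force: 0.0
```

```bash
python3 - <<'E'
from h import *
im=r.grab_frame("top")[:,:,::-1].copy(); s=r.observe(); print(s["time_s"],s["tcp_pos"],s["width"],s["wrist_force"])
d=(im.max(2)<45); d[:140]=0;d[175:]=0;d[:,:205]=0;d[:,425:]=0
for k in blobs(d,30): print("dark",cv2.minAreaRect(k))
cv2.imwrite("pics/end.png",cv2.resize(im[80:280,180:500],None,fx=2.4,fy=2.4))
E
```

```text
16.075 [ 0.2945 -0.5651  0.2079] 0.4021118283348918 [-0.1322 -0.1217 -0.086 ]
dark ((219.0, 163.0), (8.0, 18.0), 90.0)
dark ((407.0, 158.0), (8.0, 18.0), 90.0)
```

View pics/end.png

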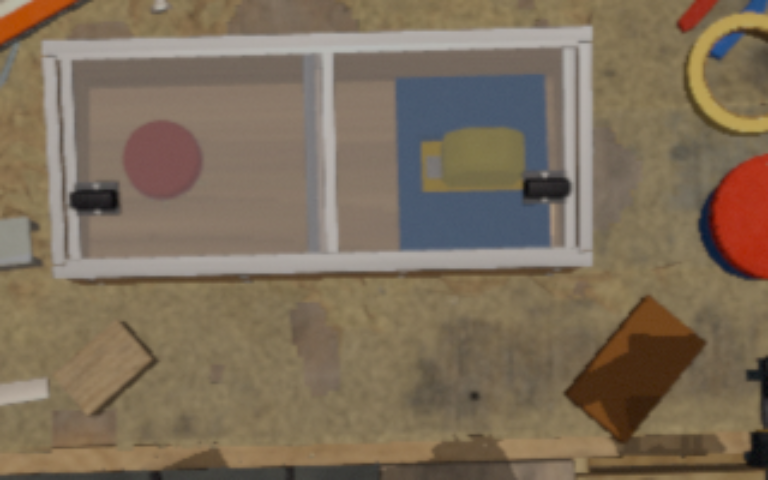

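Both handles are back at their starting pixels, (219,163) and (407,158). The tape stands in the recess, the jar is where it was, and the arm is clear.

```bash
python3 -c "
from rig import r
print(r.finish_job())"
```

```text
the job is handed in; nothing more can be done
None
```

The job is handed in at about 16 s: the last top view shows the tape measure standing in the holder's recess, both doors shut and the jar of screws where it was, but I got no verdict from the judge.

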